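# Gauge a pulley's keyway

## Task

Check the keyway of the aluminium pulley in the nest: lift the keyed plug gauge out of its wooden stand by the black handle, put its nose into the pulley's bore, turn it until the key slips into the keyway, and push it fully home, shoulder flat on the hub face, against the sprung pin. Do not force it, and leave the other things on the bench where they are. Finish while still gripping the gauge and holding it pressed down: the pin pushes it back out if you let go.

Things in the scene. Friction and masses are not known exactly. Their poses are not given: they have to be found in the camera images.
- gauge: keyed plug gauge, 89 mm tall, about 0.2 kg, starts upright in the stand. Origin: centre of the tip of its nose; z up along the shaft, x towards the key. Steel shaft 24 mm diameter from z 0 to 36 mm, its first 5 mm tapered from 18 mm. Flange (shoulder) 44 mm diameter from z 36 to 44 mm. Red marks on flange and handle top show the key side (+x)
- key_foot (a point): foot of the dark key, 12 mm above the tip and 14 mm from the axis towards the gauge's +x; axes as the gauge. The key is 8 mm wide (its bottom 3 mm only 6 mm), reaches 16 mm from the axis and runs up to the shoulder. Below it the shaft is a plain round nose
- grip (a point): middle of the gauge's black handle, on the axis, 72 mm above the tip (82 mm above the bench in the stand); axes as the gauge. The handle runs from z 44 to 89 mm of the gauge, 34 mm along x and 22 mm along y: grip its two flats across y
- shoulder (a point): centre of the underside of the gauge's flange, 36 mm above the tip; axes as the gauge
- stand: fixed wooden block 84 x 84 x 46 mm, origin under its centre; in its top a round hole 36 mm diameter, 40 mm deep, where the gauge hangs by its flange (flange underside 46 mm, tip 10 mm above the bench), turned up to 0.4 rad either way from world x. Lift the gauge straight up 40 mm or more to clear it
- nest: fixed grey inspection nest, base 120 (x) x 110 (y) mm, origin under its centre on the bore axis, z up. The pulley sits on it, 80 mm outer diameter, with a hub of 56 mm diameter; it is held fast and does not turn. A small post with a green flag, at most 70 mm high, stands 51 mm from the axis at -x
- hub_face (a point): centre of the bore mouth, level with the hub face, 60 mm above the bench; axes as the nest. Bore 26 mm diameter, keyway 10 mm wide, 18 mm deep from the axis, full height. It points up to 0.45 rad either side of this +x; the angle varies and is NOT reported: see it (slot, red mark outside it) or feel by turning the gauge under a light push until the key drops
- depth_pin (a joint): sprung brass pin, 10 mm diameter, in the middle of the bore, m pressed down: 0 free (its top 28 mm below the hub face), 0.008 with the gauge fully home, stop at 0.012; takes about 6 N to start and 9 N at 0.008. The green flag rises twice as far as the pin goes down
- ring_gauge: steel ring gauge, 53 mm diameter, 18 mm high, lying flat; bystander
- v_block_0: steel V block 40 x 44 x 34 mm; bystander
- plug_gauge_0: plain double-ended plug gauge with black handle, 112 x 27 x 24 mm, lying; bystander
- bench_brush: bench brush with wooden handle, 25 x 138 x 12 mm, lying; bystander
There are look-alikes about, which are no part of the job. What is shaped like the gauge but purple is not meant.

How it is judged:
By the outcome, as a careful person would: the job done as asked, in the order asked, and still so for the second after the job is handed in, while the arm keeps its last pose, push and grip.
It also fails if it takes over 54 s, if anything falls off the work surface, if the arm or the gripper's body presses on something with over 40 N, if the wrist force passes 120 N, or if a joint passes its speed limit or range.

## Robot

A 7-joint arm with a two-finger parallel gripper is mounted at the origin on a cart in front of the work surface, level with it; the furniture and walls round the work are solid. World frame = base frame: x ahead of the robot, y to its left, z up, the work surface at z = 0. Lengths are in m, angles in rad, forces in N, time in s.
With the tool pointing down it reaches from about 0.425 to 0.925 m from the base axis. Payload 6.8 kg.
Tool frame: the origin (TCP) lies on the mounting face of the last link; the fingertips stand 173 mm ahead of it and the grasp point (between the pads) lies 155 mm ahead of it; y points along the fingers, x is the direction in which the jaws open and shut, and the axes are right-handed (so a half turn about y gives the same grasp; the last joint's range is limited). The gripper opens to 85 mm and grips with 20 to 120 N. Pads are 22 mm wide; open, the fingers measure 114 mm over their backs; the gripper's body (76 mm by 85 mm) begins 54 mm behind the grasp point. The pads swing forward as they close: fully open they stand 13 mm farther back than shut.
Start: joints at [1.131, 0.477, 0.022, 1.555, -0.011, 1.109, -0.083], TCP at [0.22, -0.638, 0.405] pointing down, gripper open.
Joint ranges: [-2.96, 2.96], [-0.34, 2.1], [-1.41, 1.46], [0.24, 2.44], [-1.37, 4.51], [0.17, 1.92], [-2.96, 2.96]. Speed limits (rad/s): [2.39, 2.39, 3.14, 3.14, 3.14, 3.14, 3.14].

## Interface

Orientations are given as a rotation vector (axis times angle).
In Python, from bench import r gives the robot as it stands.
- The arm moves only by the tool step_arm, never from a script. Its arguments are lists of equal length, an entry for each row: "xyz": the shift along the tool's x, y, z scaled (see below), a list of three; "rotation": the turn, a rotation vector about the tool's x, y, z scaled (see below), a list of three. A call has 1 to 20 rows; each row is the pose to reach, as a shift and turn from the pose measured when the call began, along the tool's axes at that moment; what a row does not reach only later rows make up. The controller multiplies each number of a shift by 30 cm and each number of a turn by 90 degrees. A row lasts 1/8 s, in which the tool goes at most 62.5 mm and 10.7 degrees, less where a joint would pass 70% of its speed; a pose out of reach is approached as far as the arm can. A call with a number of a shift or a turn outside -1 to 1 is refused whole. A call with a gripper value outside its range is refused whole. "grip" is the closure, from 0 (fully open) to 1 (shut), set as the call begins (left out, the last holds). The fingers move at their own pace and stop on an object; "force" is the grip in N (left out, the last holds). Time passes only in rows, so rows that repeat a pose let the fingers close. It gives the time, the measured TCP pose, the force and the opening at its end, in the units of the state.
- r.get_obs(): the state, without advancing time (a new reading comes with each control period).
- r.grab_frame(name): name is "scene" or "top" or "wrist"; returns a dict with "pixels" (420x560x3 uint8, red, green, blue), "fx", "fy", "cx", "cy" (pixels), "position" and "attitude" of the camera in the world; the wrist camera has in their place "mount" (4x4, takes a point from camera to tool coordinates, whose origin is the TCP and whose axes are the tool frame's). Camera axes: x right, y down, z forward; pixel columns grow to the right and rows downward; lengths in m; the calibration is good to about 2 mm. A picture is of the moment at which its call begins: read the wrist's pose just before it. There is no depth.
- r.hand_in(): hands the job in, once; it reports no verdict.
The state is a dict: "clock": time; "joints": joint angles; "qvel": joint speeds; "tau": joint torques, N m; "tcp_pos": TCP position; "orientation": TCP orientation; "contact_force": force on the tool from outside, world axes, zero at the start; "moment": the same for the moment, N m; "grip_width": finger opening in m.
Only numpy, scipy, OpenCV 4.12 (cv2) and the standard library are available. Lean on these libraries where they do the work, as an engineer would, in place of code of your own. Each camera call takes 0.05 s, during which the arm holds its last target.

## Working session

There is one attempt and no reset: what is moved stays moved. The work goes in short steps, Python scripts to look and compute and a tool call to move; the robot and the scene stay as the last step left them, time stands still between calls to the robot, and variables do not carry over. Pictures are saved under pics/ and viewed, and the job is handed in when it is done.

Besides the shell and the picture viewer there is one more tool, called after "Request:" by a JSON object that holds its "op" and its "data". step_arm: Moves the arm, as the interface text tells. Its arguments: {"type":"object","properties":{"xyz":{"type":"array"},"rotation":{"type":"array"},"grip":{"type":"number"},"force":{"type":"number"}},"required":["xyz","rotation"]}

```bash
mkdir -p pics; ls
python3 - <<'E'
from bench import r
import cv2,numpy as np
o=r.get_obs()
for k,v in o.items(): print(k,np.round(v,4))
for n in ("scene","top"):
    f=r.grab_frame(n); cv2.imwrite(f"pics/{n}0.png",f["pixels"][:,:,::-1]); print(n,{k:np.round(v,4).tolist() for k,v in f.items() if k!="pixels"})
E
```

```text
pics
clock 0.0
joints [ 1.1309  0.4778  0.0224  1.5565 -0.0115  1.1093 -0.0831]
qvel [-0.0012 -0.      0.0015  0.0008 -0.     -0.0002  0.001 ]
tau [-3.00000e-04 -5.96444e+01  1.60760e+00 -2.81198e+01  1.23000e-02
  9.30000e-03  0.00000e+00]
tcp_pos [ 0.2198 -0.6379  0.4037]
orientation [-1.3471  0.9626 -0.9599]
contact_force [-0.083  -0.4309 -0.31  ]
moment [0.0192 0.0116 0.0376]
grip_width 0.0854
scene {'fx': 483.7735, 'fy': 483.7735, 'cx': 280.4669, 'cy': 208.072, 'position': [-0.1608, 0.5137, 0.525], 'attitude': [-1.0881, 2.079, -1.2855]}
top {'fx': 456.9389, 'fy': 456.9389, 'cx': 273.1811, 'cy': 204.0126, 'position': [0.4641, 0.0255, 1.2473], 'attitude': [-2.2258, 2.1769, -0.1022]}
```

View pics/scene0.png

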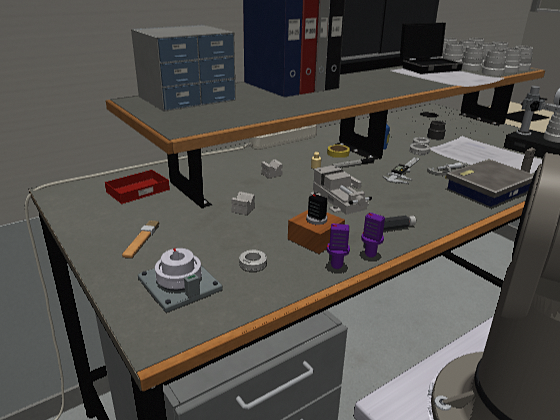

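View pics/top0.png

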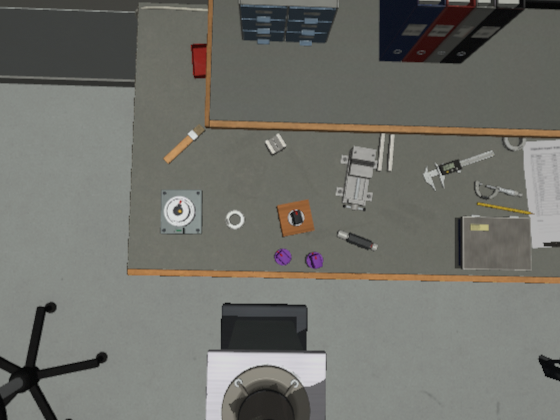

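Run:
```python
from scipy.spatial.transform import Rotation as R
import numpy as np
print(R.from_rotvec([-1.3471,0.9626,-0.9599]).as_matrix().round(3))
print(R.from_rotvec([-2.2258, 2.1769, -0.1022]).as_matrix().round(3))
```

```text
[[ 0.326 -0.001  0.945]
 [-0.945  0.002  0.326]
 [-0.002 -1.    -0.   ]]
[[ 0.021 -0.998  0.065]
 [-0.999 -0.023 -0.027]
 [ 0.028 -0.065 -0.997]]
```

```bash
cat > h.py <<'E'
from bench import r
import cv2,numpy as np
from scipy.spatial.transform import Rotation as R
def cam(f):
    if "mount" in f:
        o=r.get_obs(); T=np.eye(4);T[:3,:3]=R.from_rotvec(o["orientation"]).as_matrix();T[:3,3]=o["tcp_pos"]
        T=T@np.array(f["mount"]); return T[:3,:3],T[:3,3]
    return R.from_rotvec(f["attitude"]).as_matrix(),np.array(f["position"])
def ray(f,u,v,c=None):
    A,p=c or cam(f); return p,A@np.array([(u-f["cx"])/f["fx"],(v-f["cy"])/f["fy"],1])
def onz(f,u,v,z,c=None):
    p,d=ray(f,u,v,c); return p+d*(z-p[2])/d[2]
def proj(f,P,c=None):
    A,p=c or cam(f); q=A.T@(np.array(P)-p); return f["fx"]*q[0]/q[2]+f["cx"],f["fy"]*q[1]/q[2]+f["cy"]
E
python3 - <<'E'
from h import *
f=r.grab_frame("top");im=f["pixels"][:,:,::-1]
a=cv2.resize(im[185:275,150:210],None,fx=6,fy=6,interpolation=cv2.INTER_CUBIC)
b=cv2.resize(im[185:275,265:335],None,fx=6,fy=6,interpolation=cv2.INTER_CUBIC)
cv2.imwrite("pics/t1.png",np.hstack([a,b]))
g=r.grab_frame("scene");im=g["pixels"][:,:,::-1]
a=cv2.resize(im[230:310,130:230],None,fx=4,fy=4,interpolation=cv2.INTER_CUBIC)
b=cv2.resize(im[190:270,285:385],None,fx=4,fy=4,interpolation=cv2.INTER_CUBIC)
cv2.imwrite("pics/s1.png",np.hstack([a,b]))
print("stand",onz(f,295,218,.046),"nest",onz(f,180,211,.06), "shelf edge",onz(f,295,128,.25))
E
```

```text
stand [ 0.50731796 -0.06514201  0.046     ] nest [0.51827774 0.2342336  0.06      ] shelf edge [ 0.69931875 -0.04611946  0.25      ]
```

View pics/t1.png

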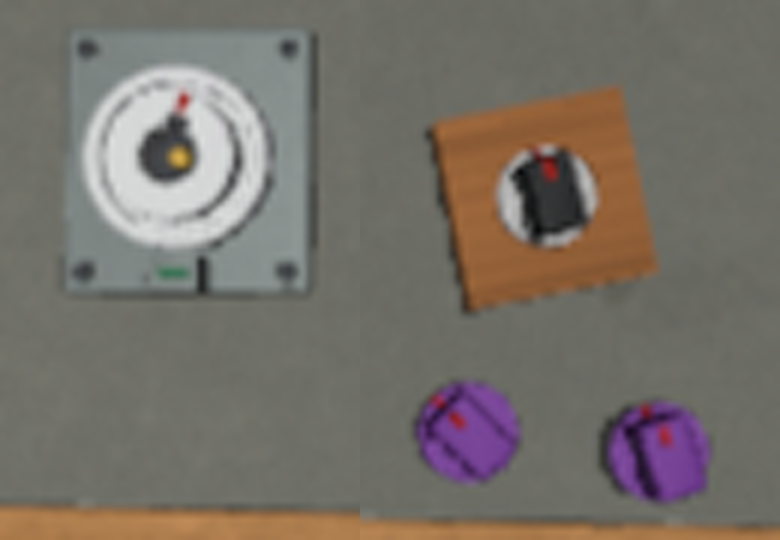

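View pics/s1.png

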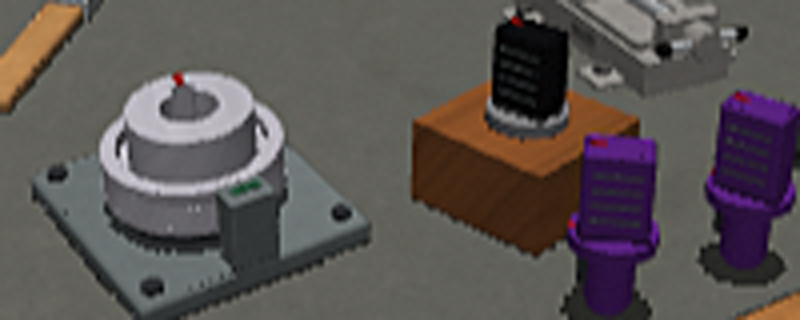

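Run:
```python
from h import *
f=r.grab_frame("top");im=f["pixels"].astype(int);g=r.grab_frame("scene")
red=(im[:,:,0]>120)&(im[:,:,1]<80)&(im[:,:,2]<80)
n,l,s,c=cv2.connectedComponentsWithStats(red.astype(np.uint8))
for i in range(1,n):
    if 150<c[i][0]<340 and 180<c[i][1]<275: print(s[i],c[i],onz(f,*c[i],.099),onz(f,*c[i],.06))
# brass pin, keyed to bench: dark handle centroid
blk=(im.max(2)<50); n,l,s,c=cv2.connectedComponentsWithStats(blk.astype(np.uint8))
for i in range(1,n):
    if 150<c[i][0]<340 and 180<c[i][1]<275 and s[i][4]>10: print("blk",s[i],c[i],onz(f,*c[i],.099),onz(f,*c[i],.06))
w=r.grab_frame("wrist"); print(np.round(w["mount"],3),w["fx"]); cv2.imwrite("pics/w0.png",w["pixels"][:,:,::-1])
```

```text
[180 201   1   1   1] [180. 201.] [0.54157203 0.22824105 0.099     ] [0.54420264 0.23512788 0.06      ]
[296 212   1   2   2] [296.  212.5] [ 0.5193268  -0.06341511  0.099     ] [ 0.52120188 -0.06643404  0.06      ]
[279 215   1   1   1] [279. 215.] [ 0.5120611  -0.02068553  0.099     ] [ 0.51368941 -0.02225319  0.06      ]
[281 225   1   1   1] [281. 225.] [ 0.48703563 -0.02622969  0.099     ] [ 0.48781397 -0.02798566  0.06      ]
[277 251   1   1   1] [277. 251.] [ 0.42180426 -0.01752545  0.099     ] [ 0.42036709 -0.01898579  0.06      ]
[280 254   2   2   2] [280.5 254.5] [ 0.41326491 -0.02646912  0.099     ] [ 0.41153772 -0.02823323  0.06      ]
[315 257   1   2   2] [315.  257.5] [ 0.40751968 -0.11315995  0.099     ] [ 0.40559736 -0.1178684   0.06      ]
blk [291 212  11  13  51] [295.88235294 217.88235294] [ 0.50575787 -0.06336378  0.099     ] [ 0.50717209 -0.06638097  0.06      ]
[[ 1.    -0.    -0.001  0.001]
 [ 0.001 -0.293  0.956  0.031]
 [-0.    -0.956 -0.293  0.075]
 [ 0.     0.     0.     1.   ]] 345.04703572014716
```

View pics/w0.png

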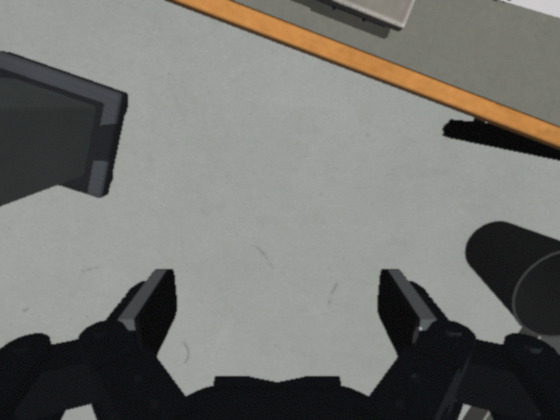

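Request:
{"op": "step_arm", "data": {"xyz": [[-0.19,0,0.16],[-0.38,0,0.32],[-0.58,0,0.49],[-0.78,0,0.66],[-0.78,0,0.66]], "rotation": [[0,0.05,0],[0,0.1,0],[0,0.15,0],[0,0.2,0],[0,0.21,0]]}}

```text
clock: 0.98
tcp_pos: [0.3315, -0.3502, 0.4048]
orientation: [-1.21, 1.208, -1.208]
contact_force: [1.4, -0.6, -0.1]
grip_width: 0.0854
```

Request:
{"op": "step_arm", "data": {"xyz": [[-0.2,0,0.09],[-0.4,0,0.17],[-0.6,0,0.25],[-0.8,0,0.34],[-0.95,0,0.4],[-0.95,0,0.4],[-0.95,0,0.4]], "rotation": [[0,0,0],[0,0,0],[0,0,0],[0,0,0],[0,0,0],[0,0,0],[0,0,0]]}}

```text
clock: 1.85
tcp_pos: [0.4509, -0.0654, 0.4048]
orientation: [-1.21, 1.208, -1.208]
contact_force: [-0.4, -0.3, -0.6]
grip_width: 0.0856
```

Run:
```python
from h import *
w=r.grab_frame("wrist"); cv2.imwrite("pics/w1.png",w["pixels"][:,:,::-1])
o=r.get_obs();print(o["tcp_pos"],R.from_rotvec(o["orientation"]).as_matrix().round(3))
```

```text
[ 0.45066906 -0.06608715  0.40477586] [[-0.    -0.     1.   ]
 [-1.    -0.001 -0.   ]
 [ 0.001 -1.    -0.   ]]
```

View pics/w1.png

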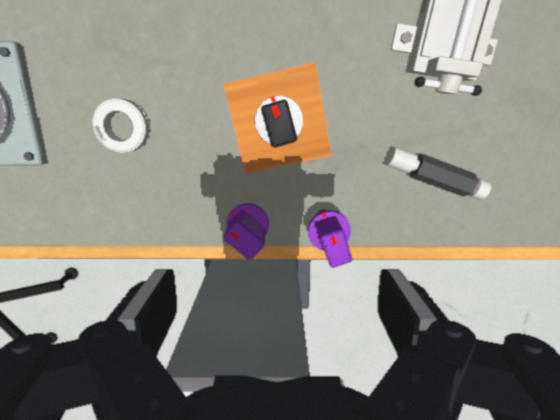

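Run:
```python
from h import *
c=cam({"mount":r.grab_frame("wrist")["mount"]})
w=r.grab_frame("wrist");im=w["pixels"]
print(c[1])
x0,y0=220,60
cv2.imwrite("pics/w1c.png",cv2.resize(im[60:175,220:335,::-1],None,fx=5,fy=5,interpolation=cv2.INTER_CUBIC))
I=im.astype(int); roi=np.zeros(I.shape[:2],bool); roi[85:160,245:310]=1
gr=(I.min(2)>110)&(I.max(2)-I.min(2)<40)&roi
blk=(I.max(2)<75)&roi; red=(I[:,:,0]>110)&(I[:,:,1]<70)&(I[:,:,2]<70)&roi
n,l,s,cc=cv2.connectedComponentsWithStats(red.astype(np.uint8))
for i in range(1,n): print("red",s[i],cc[i],onz(w,*cc[i],.099,c),onz(w,*cc[i],.054,c))
m=(gr|blk|red).astype(np.uint8); cs,_=cv2.findContours(m,cv2.RETR_EXTERNAL,cv2.CHAIN_APPROX_NONE)
k=max(cs,key=cv2.contourArea); print("all",cv2.minEnclosingCircle(k),cv2.fitEllipse(k))
e=cv2.fitEllipse(k)[0];print(onz(w,*e,.054,c))
cs,_=cv2.findContours((blk|red).astype(np.uint8),cv2.RETR_EXTERNAL,cv2.CHAIN_APPROX_NONE)
k=max(cs,key=cv2.contourArea); rr=cv2.minAreaRect(k); print(rr); b=cv2.boxPoints(rr); print(np.array([onz(w,*p,.099,c) for p in b]).round(4))
```

```text
[ 0.52609484 -0.06698238  0.37336487]
red [271  97   2   4   6] [271.33333333  98.83333333] [ 0.52871847 -0.06279236  0.099     ] [ 0.52914879 -0.06210514  0.054     ]
red [271 102   1   1   1] [271. 102.] [ 0.52642528 -0.06252544  0.099     ] [ 0.52647948 -0.06179443  0.054     ]
red [270 104   9  13  80] [273.6    110.3625] [ 0.52030884 -0.06447653  0.099     ] [ 0.51935985 -0.06406553  0.054     ]
all ((277.2794189453125, 120.54412078857422), 25.019338607788086) ((277.3647766113281, 120.45772552490234), (46.652069091796875, 47.457542419433594), 45.98482131958008)
[ 0.51063341 -0.06741112  0.054     ]
((277.1320495605469, 122.46226501464844), (42.71913146972656, 25.823781967163086), 74.05460357666016)
[[ 0.5239 -0.0533  0.099 ]
 [ 0.529  -0.0721  0.099 ]
 [ 0.4984 -0.0815  0.099 ]
 [ 0.4929 -0.062   0.099 ]]
```

View pics/w1c.png

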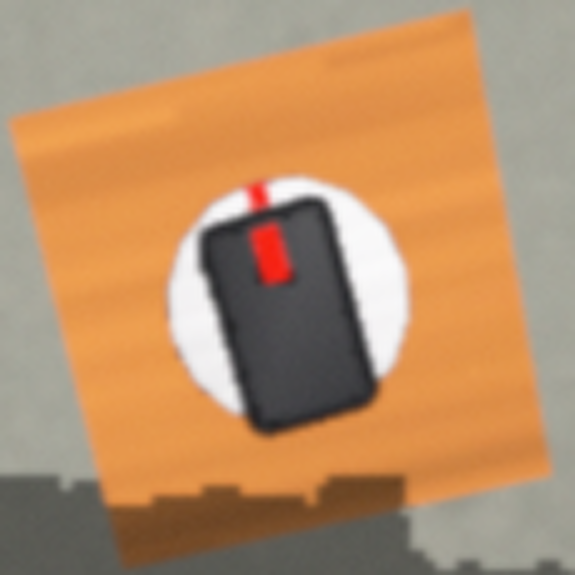

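Request:
{"op": "step_arm", "data": {"xyz": [[0.004,0,0.2],[0.004,0,0.2],[0.004,0.15,0.2],[0.004,0.3,0.2],[0.004,0.3,0.2]], "rotation": [[0,-0.09,0],[0,-0.178,0],[0,-0.178,0],[0,-0.178,0],[0,-0.178,0]]}}

```text
clock: 2.62
tcp_pos: [0.5089, -0.0691, 0.3122]
orientation: [-1.332, 1.008, -0.999]
contact_force: [-0.6, 1.0, -0.1]
grip_width: 0.0851
```

Run:
```python
from h import *
o=r.get_obs();print(o["tcp_pos"],R.from_rotvec(o["orientation"]).as_matrix().round(3))
w=r.grab_frame("wrist"); cv2.imwrite("pics/w2.png",w["pixels"][:,:,::-1])
c=cam(w)
for P in ([.5106,-.0674,.099],[.5106,-.0674,.054]): print(proj(w,P,c))
```

```text
[ 0.5088995  -0.06907207  0.3121538 ] [[ 0.273 -0.007  0.962]
 [-0.962 -0.     0.273]
 [-0.002 -1.    -0.007]]
(np.float64(274.0028153774783), np.float64(237.53013235297664))
(np.float64(274.56837998440113), np.float64(213.21071774470852))
```

View pics/w2.png

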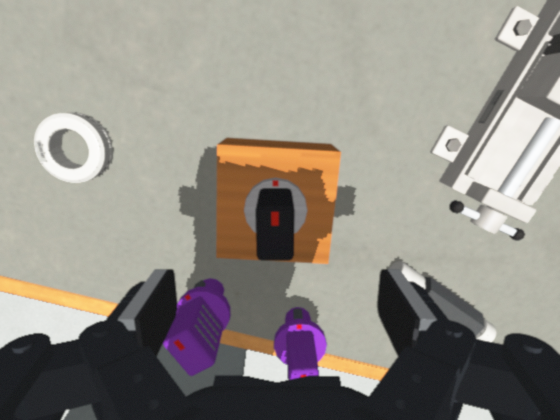

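Request:
{"op": "step_arm", "data": {"xyz": [[-0.005,0.06,0.007],[-0.005,0.12,0.007],[-0.005,0.18,0.007],[-0.005,0.25,0.007],[-0.005,0.25,0.007],[-0.005,0.25,0.007]], "rotation": [[0.004,0,0],[0.004,0,0],[0.004,0,0],[0.004,0,0],[0.004,0,0],[0.004,0,0]]}}

```text
clock: 3.42
tcp_pos: [0.5124, -0.0671, 0.2412]
orientation: [-1.323, 0.999, -1.006]
contact_force: [0.2, -0.2, 0.7]
grip_width: 0.0855
```

Run:
```python
from h import *
o=r.get_obs();print(o["tcp_pos"],R.from_rotvec(o["orientation"]).as_matrix().round(3))
w=r.grab_frame("wrist"); cv2.imwrite("pics/w3.png",w["pixels"][:,:,::-1])
```

```text
[ 0.51243788 -0.06706578  0.24118599] [[ 0.273  0.006  0.962]
 [-0.962  0.001  0.273]
 [ 0.001 -1.     0.006]]
```

View pics/w3.png

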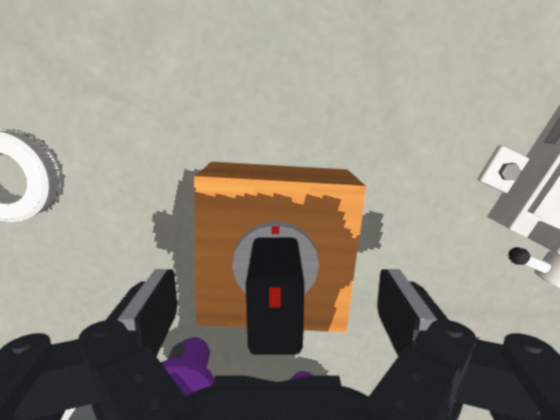

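Request:
{"op": "step_arm", "data": {"xyz": [[0,0.012,-0.005],[0,0.012,-0.005],[0,0.012,-0.005]], "rotation": [[-0.004,0,0],[-0.004,0,0],[-0.004,0,0]]}}

```text
clock: 3.85
tcp_pos: [0.511, -0.0674, 0.2376]
orientation: [-1.328, 1.003, -1.004]
contact_force: [0.5, -0.7, -0.3]
grip_width: 0.0854
```

Request:
{"op": "step_arm", "data": {"xyz": [[0,0,0],[0,0,0],[0,0,0],[0,0,0],[0,0,0],[0,0,0],[0,0,0],[0,0,0]], "rotation": [[0,0,0],[0,0,0],[0,0,0],[0,0,0],[0,0,0],[0,0,0],[0,0,0],[0,0,0]], "grip": 1, "force": 80}}

```text
clock: 4.85
tcp_pos: [0.5111, -0.0674, 0.2378]
orientation: [-1.327, 1.003, -1.004]
contact_force: [0.5, 1.1, 3.2]
grip_width: 0.0209
```

Run:
```python
from h import *
o=r.get_obs();print(o["tcp_pos"],R.from_rotvec(o["orientation"]).as_matrix().round(3),o["grip_width"],o["contact_force"],o["moment"])
w=r.grab_frame("wrist"); cv2.imwrite("pics/w4.png",w["pixels"][:,:,::-1])
```

```text
[ 0.51111519 -0.06739842  0.23778273] [[ 0.273  0.001  0.962]
 [-0.962 -0.001  0.273]
 [ 0.001 -1.     0.   ]] 0.020865818103039793 [0.50156828 1.08608682 3.23675217] [0.01848412 0.01899057 0.02713257]
```

View pics/w4.png

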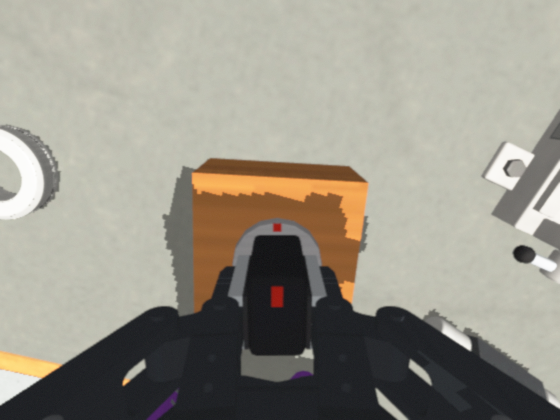

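Request:
{"op": "step_arm", "data": {"xyz": [[0,-0.1,0],[0,-0.2,0],[0,-0.3,0],[0,-0.45,0],[0,-0.45,0],[0,-0.45,0]], "rotation": [[0,0,0],[0,0,0],[0,0,0],[0,0,0],[0,0,0],[0,0,0]]}}

```text
clock: 5.65
tcp_pos: [0.5103, -0.0675, 0.3717]
orientation: [-1.329, 1.004, -1.003]
contact_force: [0.2, 0.4, -1.9]
grip_width: 0.0208
```

Run:
```python
from h import *
o=r.get_obs();print(o["tcp_pos"],R.from_rotvec(o["orientation"]).as_matrix().round(3),o["grip_width"],o["contact_force"],o["moment"])
w=r.grab_frame("wrist"); cv2.imwrite("pics/w5.png",w["pixels"][:,:,::-1])
f=r.grab_frame("top"); cv2.imwrite("pics/t5.png",cv2.resize(f["pixels"][185:245,150:220,::-1],None,fx=9,fy=9,interpolation=cv2.INTER_CUBIC))
```

```text
[ 0.51033543 -0.06745248  0.37166291] [[ 0.273 -0.001  0.962]
 [-0.962 -0.001  0.273]
 [ 0.    -1.    -0.001]] 0.020837442451277687 [ 0.179262    0.41184421 -1.85113684] [ 0.0490754  -0.00570353 -0.02554682]
```

View pics/w5.png

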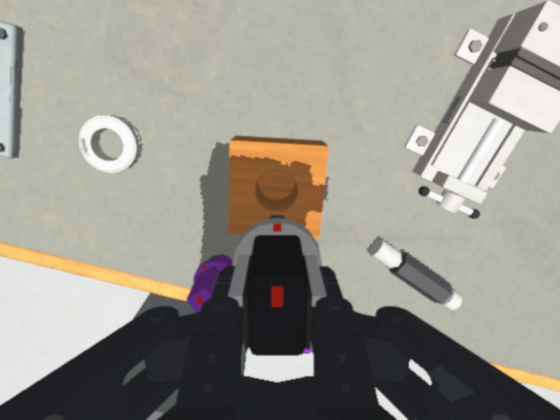

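View pics/t5.png

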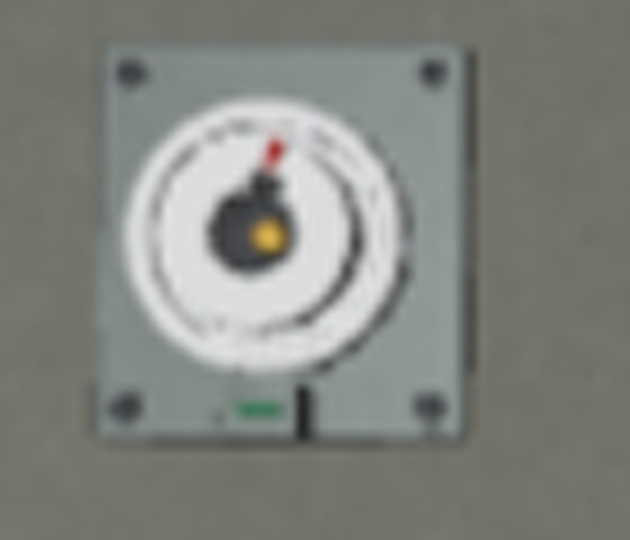

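Request:
{"op": "step_arm", "data": {"xyz": [[-0.18,0,0.02],[-0.36,0,0.04],[-0.54,0,0.07],[-0.72,0,0.1],[-0.9,0,0.12],[-1.0,0,0.13],[-1.0,0,0.13],[-1.0,0,0.13]], "rotation": [[0,0.06,0],[0,0.12,0],[0,0.18,0],[0,0.24,0],[0,0.3,0],[0,0.356,0],[0,0.356,0],[0,0.356,0]]}}

```text
clock: 6.75
tcp_pos: [0.4659, 0.231, 0.3698]
orientation: [-1.067, 1.416, -1.415]
contact_force: [0.5, -0.5, -1.0]
grip_width: 0.0209
```

Run:
```python
from h import *
o=r.get_obs();print(o["tcp_pos"],R.from_rotvec(o["orientation"]).as_matrix().round(3),o["grip_width"],o["contact_force"],o["moment"])
w=r.grab_frame("wrist"); cv2.imwrite("pics/w6.png",w["pixels"][:,:,::-1])
```

```text
[0.46592423 0.23097832 0.36981618] [[-0.279 -0.005  0.96 ]
 [-0.96  -0.002 -0.279]
 [ 0.003 -1.    -0.004]] 0.0209484732516758 [ 0.5441437  -0.51278164 -1.04476463] [ 0.02178415 -0.00515856 -0.00647145]
```

View pics/w6.png

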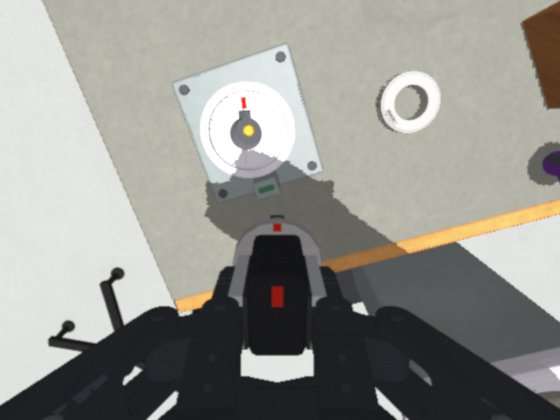

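Run:
```python
from h import *
w=r.grab_frame("wrist");im=w["pixels"];c=cam(w)
cv2.imwrite("pics/w6c.png",cv2.resize(im[75:185,190:310,::-1],None,fx=6,fy=6,interpolation=cv2.INTER_CUBIC))
# nominal rectified patch of plane z=.06: 0.25mm/px, centre .518,.234
ctr=np.array([.518,.234]);N=400
src=[];dst=[]
for a,b in((-.05,-.05),(.05,-.05),(.05,.05),(-.05,.05)):
    src.append(proj(w,[ctr[0]+a,ctr[1]+b,.06],c)); dst.append((200-b*4000,200-a*4000))
H=cv2.getPerspectiveTransform(np.float32(src),np.float32(dst))
q=cv2.warpPerspective(im,H,(N,N),flags=cv2.INTER_CUBIC)
cv2.imwrite("pics/rect6.png",cv2.resize(q[:,:,::-1],None,fx=1.45,fy=1.45))
I=q.astype(int)
red=(I[:,:,0]>120)&(I[:,:,1]<90)&(I[:,:,2]<90)
v,u=np.nonzero(red); print("red",len(u),u.mean(),v.mean())
dark=((I.max(2)<140)|((I[:,:,0]-I[:,:,2])>60))&~red
yy,xx=np.mgrid[:N,:N]
m=(dark&(np.hypot(xx-200,yy-200)<100)).astype(np.uint8)
cs,_=cv2.findContours(m,cv2.RETR_EXTERNAL,cv2.CHAIN_APPROX_NONE);k=max(cs,key=cv2.contourArea)
print("bore area",cv2.contourArea(k),cv2.boundingRect(k))
# opening removes keyway
o=cv2.morphologyEx(m,cv2.MORPH_OPEN,cv2.getStructuringElement(cv2.MORPH_ELLIPSE,(61,61)))
cs,_=cv2.findContours(o,cv2.RETR_EXTERNAL,cv2.CHAIN_APPROX_NONE);k=max(cs,key=cv2.contourArea)
(e,r_)=cv2.minEnclosingCircle(k);print("bore",e,r_/4,"mm", ctr[0]-(e[1]-200)/4000, ctr[1]-(e[0]-200)/4000)
print("mark dir",np.degrees(np.arctan2(-(u.mean()-e[0]),-(v.mean()-e[1]))))
```

```text
red 238 200.49579831932772 94.3655462184874
bore area 7323.0 (132, 116, 94, 117)Traceback (most recent call last):
  File "<stdin>", line 22, in <module>
ValueError: max() iterable argument is empty
```

View pics/rect6.png

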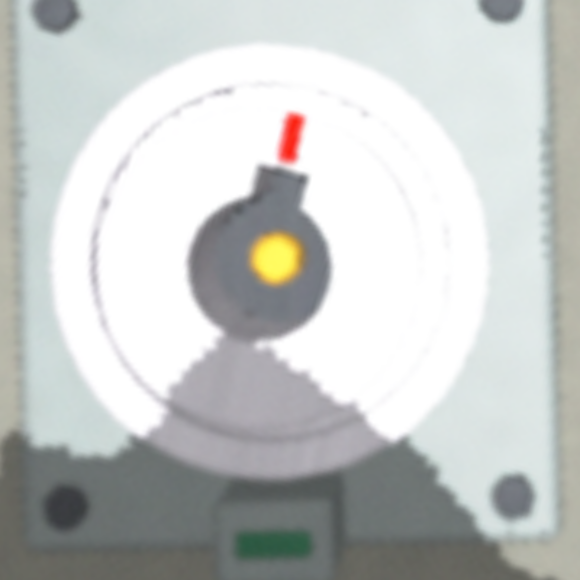

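```bash
cat > bore.py <<'E'
from h import *
from scipy.optimize import least_squares
def circ(P,r0=None):
    c0=P.mean(0)
    f=lambda x: np.hypot(P[:,0]-x[0],P[:,1]-x[1])-x[2]
    s=least_squares(f,[*c0,np.ptp(P[:,0])/2],loss="soft_l1",f_scale=1); return s.x,np.sqrt(np.mean(s.fun**2))
def measure(w,c,ctr=(.518,.234),bad=lambda a:False,thr=170,name=None):
    N=400;src=[];dst=[]
    for a,b in((-.05,-.05),(.05,-.05),(.05,.05),(-.05,.05)):
        src.append(proj(w,[ctr[0]+a,ctr[1]+b,.06],c)); dst.append((200-b*4000,200-a*4000))
    H=cv2.getPerspectiveTransform(np.float32(src),np.float32(dst))
    q=cv2.warpPerspective(w["pixels"],H,(N,N),flags=cv2.INTER_CUBIC)
    if name: cv2.imwrite(name,cv2.resize(q[:,:,::-1],None,fx=1.45,fy=1.45))
    return q
E
python3 - <<'E'
from bore import *
w=r.grab_frame("wrist");c=cam(w);q=measure(w,c);I=q.astype(int)
g=I.max(2).astype(float); g[(I[:,:,0]-I[:,:,2])>60]=60
c0=np.array([180,184.]);P=[]
for a in range(0,360,3):
    d=np.array([np.cos(np.radians(a)),np.sin(np.radians(a))])
    v=np.array([g[tuple((c0+d*t).round().astype(int)[::-1])] for t in range(35,70)])
    if v[-1]<190: continue   # shadow/keyway
    k=np.argmax(v>190); 
    if v[:k].max(initial=0)<190: P.append(c0+d*(35+k))
P=np.array(P);
for it in range(3):
    x,e=circ(P); res=np.hypot(P[:,0]-x[0],P[:,1]-x[1])-x[2]; P=P[abs(res)<2.5]
print("bore",x,e,len(P)," world",.518-(x[1]-200)/4000,.234-(x[0]-200)/4000,"r mm",x[2]/4)
red=(I[:,:,0]>120)&(I[:,:,1]<90)&(I[:,:,2]<90);v,u=np.nonzero(red)
print("mark deg",np.degrees(np.arctan2(-(u.mean()-x[0]),-(v.mean()-x[1]))))
mm=cv2.minAreaRect(np.float32(np.c_[u,v]));print(mm)
# gauge in tool frame
im=w["pixels"].astype(int); M=np.array(w["mount"])
def tooly(u,v,y):
    d=M[:3,:3]@np.array([(u-w["cx"])/w["fx"],(v-w["cy"])/w["fy"],1]);p=M[:3,3];return p+d*(y-p[1])/d[1]
for (u,v,y) in((277,227.5,.1838),(277.5,296.5,.1388),(235,262,.1838),(320,262,.1838)): print(u,v,tooly(u,v,y).round(4))
E
```

```text
bore [177.59420495 184.46846768  49.73338534] 0.46965044568799436 86  world 0.5218828830796868 0.23960144876306044 r mm 12.433346335210173
mark deg -13.794596701843746
((199.70399475097656, 94.62799835205078), (8.9442720413208, 28.35334587097168), 10.304847717285156)
277 227.5 [0.0003 0.1838 0.0194]
277.5 296.5 [0.0005 0.1388 0.01  ]
235 262 [-0.0201  0.1838  0.0016]
320 262 [0.0211 0.1838 0.0016]
```

Run:
```python
from h import *
w=r.grab_frame("wrist");cv2.imwrite("pics/w7c.png",cv2.resize(w["pixels"][205:365,215:340,::-1],None,fx=4.5,fy=3.7,interpolation=cv2.INTER_CUBIC))
```

```text
(no output)
```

View pics/w7c.png

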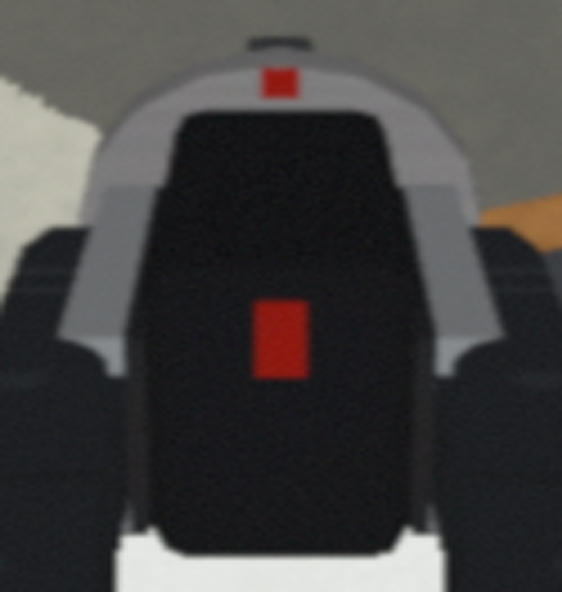

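Run:
```python
from bore import *
f=r.grab_frame("top");c=cam(f);q=measure(f,c,name="pics/rtop.png");I=q.astype(int)
g=I.max(2).astype(float); g[(I[:,:,0]-I[:,:,2])>40]=60
c0=np.array([178,184.]);P=[]
print(g[184,::20].astype(int))
for a in range(0,360,3):
    d=np.array([np.cos(np.radians(a)),np.sin(np.radians(a))])
    v=np.array([g[tuple((c0+d*t).round().astype(int)[::-1])] for t in range(30,75)])
    if v[-1]<140: continue
    k=np.argmax(v>140); P.append(c0+d*(30+k))
P=np.array(P)
for it in range(3):
    x,e=circ(P); res=np.hypot(P[:,0]-x[0],P[:,1]-x[1])-x[2]; P=P[abs(res)<4]
print("bore",x,e,len(P)," world",.518-(x[1]-200)/4000,.234-(x[0]-200)/4000,"r",x[2]/4)
red=(I[:,:,0]-I[:,:,1]>60)&(I[:,:,0]-I[:,:,2]>60)&(np.mgrid[:400,:400][0]<150);v,u=np.nonzero(red)
print("mark deg",np.degrees(np.arctan2(-(u.mean()-x[0]),-(v.mean()-x[1]))),"r",np.hypot(u.mean()-x[0],v.mean()-x[1])/4)
```

```text
[117 148 221 185 227 225 172  63  75  60  60 137 222 222 203 154 213 169
 136 152]
bore [172.52874602 191.46173986  49.76599701] 1.1784504813942132 90  world 0.5201345650354672 0.24086781349583167 r 12.441499252682457
mark deg -13.987999649567232 r 23.63941055931726
```

View pics/rtop.png

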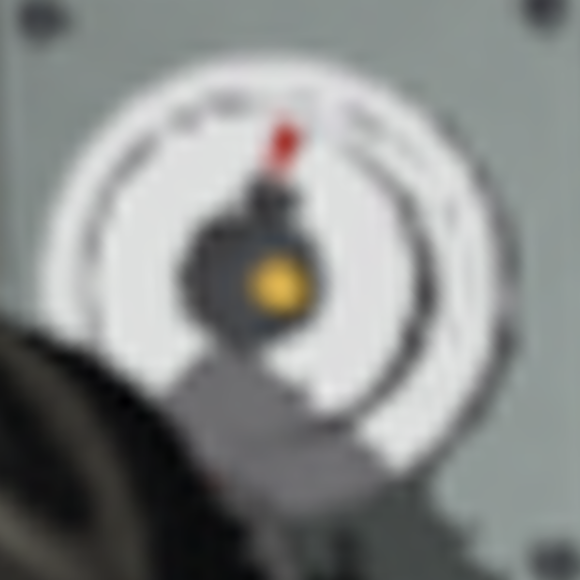

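Request:
{"op": "step_arm", "data": {"xyz": [[-0.04,0,0.08],[-0.08,0,0.168],[-0.08,0.08,0.168],[-0.08,0.16,0.168],[-0.08,0.22,0.168],[-0.08,0.22,0.168],[-0.08,0.22,0.168]], "rotation": [[0,0.06,0],[0,0.11,0],[0,0.11,0],[0,0.11,0],[0,0.11,0],[0,0.11,0],[0,0.11,0]]}}

```text
clock: 7.88
tcp_pos: [0.5216, 0.2398, 0.3055]
orientation: [-0.959, 1.539, -1.538]
contact_force: [-0.9, -0.1, -1.7]
grip_width: 0.021
```

Run:
```python
from h import *
o=r.get_obs();print(o["tcp_pos"],R.from_rotvec(o["orientation"]).as_matrix().round(4),o["grip_width"],o["contact_force"],o["moment"])
w=r.grab_frame("wrist"); cv2.imwrite("pics/w8.png",w["pixels"][:,:,::-1])
f=r.grab_frame("scene"); cv2.imwrite("pics/s8.png",cv2.resize(f["pixels"][180:320,100:280,::-1],None,fx=4,fy=4,interpolation=cv2.INTER_CUBIC))
```

```text
[0.52155904 0.23978408 0.30545529] [[-4.417e-01 -1.800e-03  8.971e-01]
 [-8.971e-01 -4.000e-04 -4.417e-01]
 [ 1.200e-03 -1.000e+00 -1.500e-03]] 0.020981738592902355 [-0.86207363 -0.0847077  -1.73114988] [-0.00808619 -0.01752899  0.01229149]
```

View pics/w8.png

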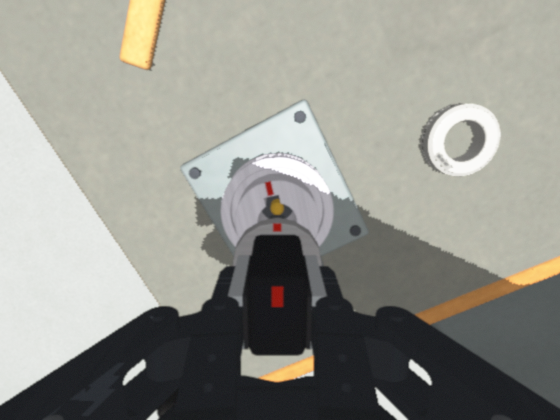

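View pics/s8.png

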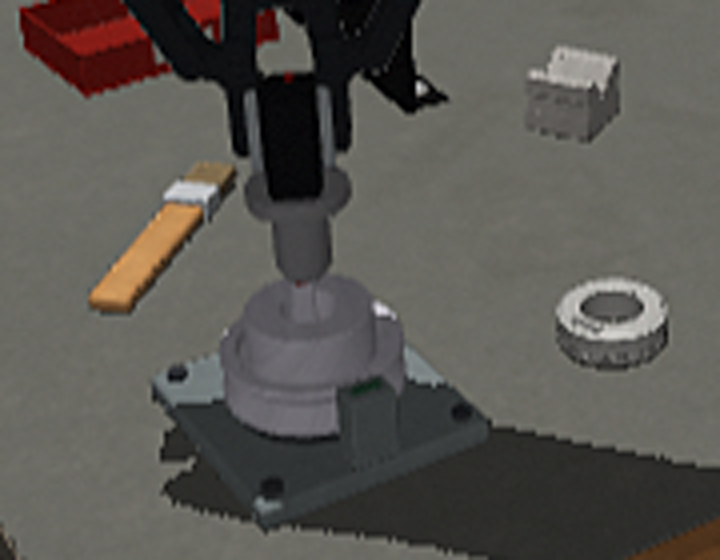

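Request:
{"op": "step_arm", "data": {"xyz": [[0,0.03,0],[0,0.05,0],[0,0.065,0],[0,0.075,0],[0,0.085,0],[0,0.085,0],[0,0.085,0]], "rotation": [[0,0,0],[0,0,0],[0,0,0],[0,0,0],[0,0,0],[0,0,0],[0,0,0]]}}

```text
clock: 8.85
tcp_pos: [0.5216, 0.2399, 0.2804]
orientation: [-0.958, 1.538, -1.537]
contact_force: [-0.3, -0.0, -1.8]
grip_width: 0.0208
```

Run:
```python
from h import *
o=r.get_obs();print(o["tcp_pos"],R.from_rotvec(o["orientation"]).as_matrix().round(4),o["grip_width"],o["contact_force"],o["moment"])
f=r.grab_frame("scene"); cv2.imwrite("pics/s9.png",cv2.resize(f["pixels"][180:320,100:280,::-1],None,fx=4,fy=4,interpolation=cv2.INTER_CUBIC))
```

```text
[0.52162908 0.23991356 0.28037894] [[-4.417e-01 -1.000e-03  8.972e-01]
 [-8.972e-01 -0.000e+00 -4.417e-01]
 [ 5.000e-04 -1.000e+00 -9.000e-04]] 0.020848808930200465 [-0.3458808  -0.043111   -1.79844742] [ 0.01064131  0.04099983 -0.02911565]
```

View pics/s9.png

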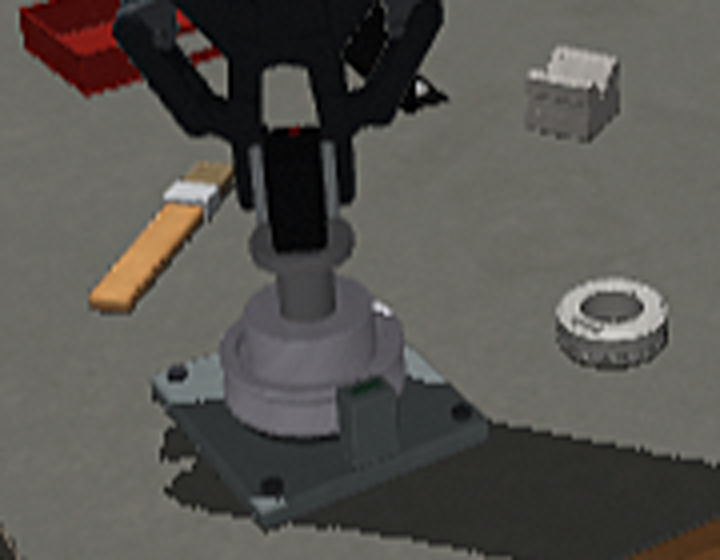

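Request:
{"op": "step_arm", "data": {"xyz": [[0,0.008,0],[0,0.014,0],[0,0.018,0],[0,0.018,0]], "rotation": [[0,0,0],[0,0,0],[0,0,0],[0,0,0]]}}

```text
clock: 9.4
tcp_pos: [0.5216, 0.2401, 0.2749]
orientation: [-0.957, 1.538, -1.537]
contact_force: [0.5, 1.8, -2.8]
grip_width: 0.0207
```

Request:
{"op": "step_arm", "data": {"xyz": [[0,0.003,0],[0,0.006,0],[0,0.006,0]], "rotation": [[0,0,0],[0,0,0],[0,0,0]]}}

```text
clock: 9.78
tcp_pos: [0.5217, 0.2403, 0.2734]
orientation: [-0.957, 1.538, -1.537]
contact_force: [-0.4, 1.6, 0.7]
grip_width: 0.0208
```

Request:
{"op": "step_arm", "data": {"xyz": [[0,0.002,0],[0,0.003,0],[0,0.003,0],[0,0.003,0],[0,0.003,0]], "rotation": [[0,-0.025,0],[0,-0.05,0],[0,-0.075,0],[0,-0.075,0],[0,-0.075,0]]}}

```text
clock: 10.4
tcp_pos: [0.5217, 0.2402, 0.2723]
orientation: [-1.029, 1.456, -1.454]
contact_force: [0.0, -0.1, -0.7]
grip_width: 0.0209
```

Request:
{"op": "step_arm", "data": {"xyz": [[0,0,0],[0,0.002,0],[0,0.002,0],[0,0.002,0]], "rotation": [[0,-0.03,0],[0,-0.061,0],[0,-0.061,0],[0,-0.061,0]]}}

```text
clock: 10.9
tcp_pos: [0.5217, 0.2402, 0.2717]
orientation: [-1.083, 1.388, -1.387]
contact_force: [-0.7, -0.3, -2.0]
grip_width: 0.0211
```

Run:
```python
from h import *
o=r.get_obs();print(o["tcp_pos"],R.from_rotvec(o["orientation"]).as_matrix().round(4),o["grip_width"],o["contact_force"],o["moment"])
f=r.grab_frame("scene"); cv2.imwrite("pics/s10.png",cv2.resize(f["pixels"][210:300,130:230,::-1],None,fx=6,fy=6,interpolation=cv2.INTER_CUBIC))
w=r.grab_frame("wrist"); cv2.imwrite("pics/w10.png",cv2.resize(w["pixels"][140:340,180:380,::-1],None,fx=3,fy=3,interpolation=cv2.INTER_CUBIC))
```

```text
[0.52170602 0.24016097 0.27170551] [[-2.425e-01 -7.000e-04  9.701e-01]
 [-9.701e-01  6.000e-04 -2.425e-01]
 [-4.000e-04 -1.000e+00 -8.000e-04]] 0.021080155398035694 [-0.74082928 -0.30656296 -1.98725531] [ 0.0117276   0.01286802 -0.00767698]
```

View pics/w10.png

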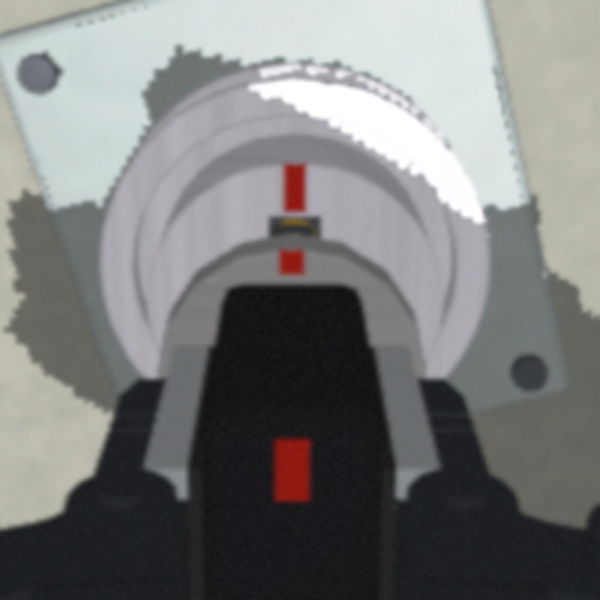

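View pics/s10.png

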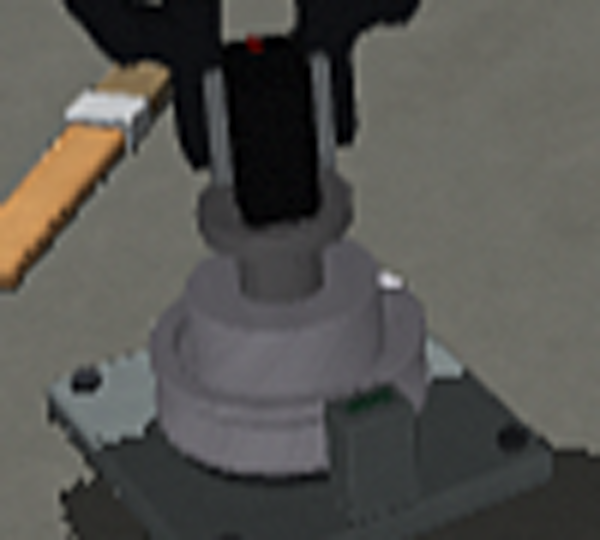

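Request:
{"op": "step_arm", "data": {"xyz": [[0,0.008,0],[0,0.016,0],[0,0.024,0],[0,0.03,0],[0,0.03,0]], "rotation": [[0,0,0],[0,0,0],[0,0,0],[0,0,0],[0,0,0]]}}

```text
clock: 11.62
tcp_pos: [0.5216, 0.2402, 0.2625]
orientation: [-1.084, 1.388, -1.386]
contact_force: [-0.5, 0.4, -1.6]
grip_width: 0.0212
```

Request:
{"op": "step_arm", "data": {"xyz": [[0,0.007,0],[0,0.014,0],[0,0.021,0],[0,0.026,0],[0,0.026,0]], "rotation": [[0,0,0],[0,0,0],[0,0,0],[0,0,0],[0,0,0]]}}

```text
clock: 12.25
tcp_pos: [0.5218, 0.2403, 0.2554]
orientation: [-1.083, 1.388, -1.387]
contact_force: [-0.9, -1.9, 5.8]
grip_width: 0.0209
```

Request:
{"op": "step_arm", "data": {"xyz": [[0,0.005,0],[0,0.01,0],[0,0.013,0],[0,0.016,0],[0,0.016,0],[0,0.016,0]], "rotation": [[0,0,0],[0,0,0],[0,0,0],[0,0,0],[0,0,0],[0,0,0]]}}

```text
clock: 13.0
tcp_pos: [0.5218, 0.2404, 0.2518]
orientation: [-1.083, 1.387, -1.387]
contact_force: [-3.9, -2.5, 11.7]
grip_width: 0.0211
```

Run:
```python
from h import *
o=r.get_obs();print(o["tcp_pos"],o["grip_width"],o["contact_force"],o["moment"])
f=r.grab_frame("scene"); cv2.imwrite("pics/s11.png",cv2.resize(f["pixels"][210:300,130:230,::-1],None,fx=6,fy=6,interpolation=cv2.INTER_CUBIC))
```

```text
[0.52177063 0.2404097  0.25178087] 0.021107574682485374 [-3.9498884  -2.48298258 11.66625848] [-0.62206688  0.96427586  0.02136615]
```

View pics/s11.png

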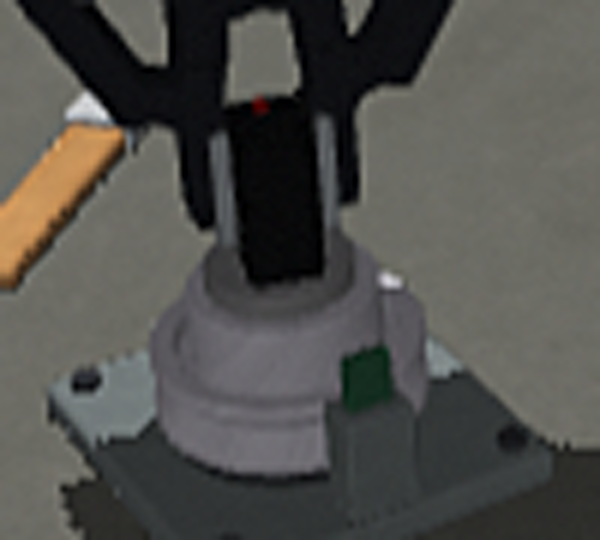

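Request:
{"op": "step_arm", "data": {"xyz": [[0.001,0.004,-0.002],[0.001,0.006,-0.002],[0.001,0.008,-0.002],[0.001,0.008,-0.002]], "rotation": [[0,0,0],[0,0,0],[0,0,0],[0,0,0]]}}

```text
clock: 13.55
tcp_pos: [0.5214, 0.2405, 0.2517]
orientation: [-1.082, 1.386, -1.388]
contact_force: [-6.3, -4.2, 19.8]
grip_width: 0.0211
```

Run:
```python
from h import *
o=r.get_obs();print(o["tcp_pos"],o["grip_width"],o["contact_force"],o["moment"],R.from_rotvec(o["orientation"]).as_matrix().round(4).tolist())
```

```text
[0.52142149 0.24049453 0.25171879] 0.02114846059842009 [-6.27150521 -4.19952962 19.80384616] [-0.94628534  1.3879775  -0.03392979] [[-0.2426, 0.0018, 0.9701], [-0.9701, -0.0003, -0.2426], [-0.0002, -1.0, 0.0018]]
```

Run:
```python
from h import *
f=r.grab_frame("scene"); a=cv2.resize(f["pixels"][220:290,150:220,::-1],None,fx=8,fy=8,interpolation=cv2.INTER_CUBIC);cv2.imwrite("pics/s12.png",a)
w=r.grab_frame("wrist"); cv2.imwrite("pics/w12.png",cv2.resize(w["pixels"][180:340,190:370,::-1],None,fx=3.6,fy=3.6,interpolation=cv2.INTER_CUBIC))
```

```text
(no output)
```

View pics/s12.png

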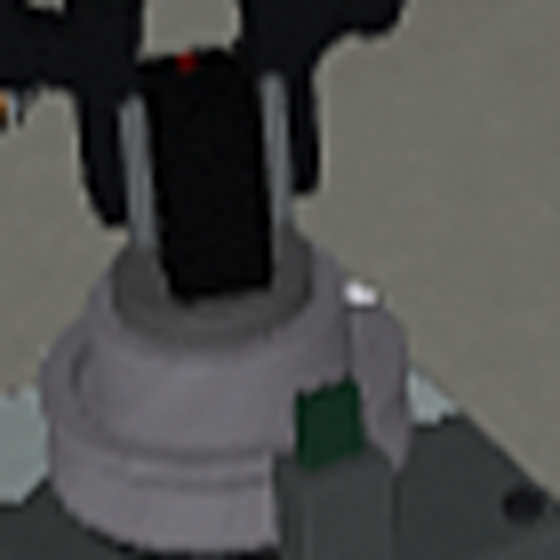

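View pics/w12.png

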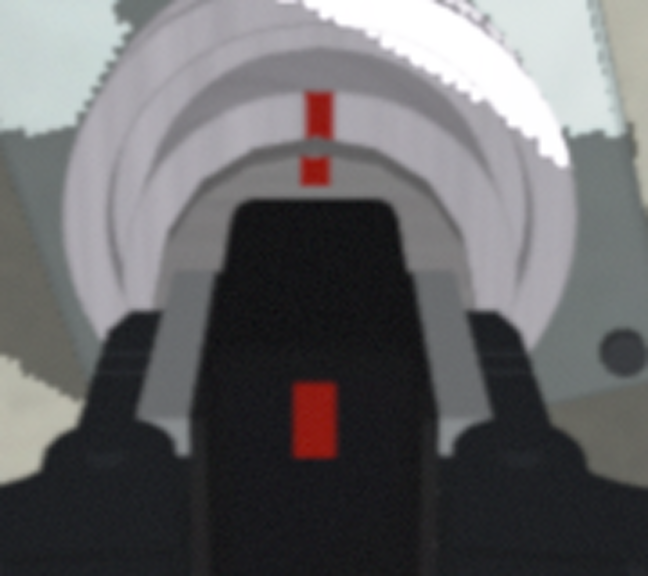

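Request:
{"op": "step_arm", "data": {"xyz": [[0.002,0.008,-0.002],[0.002,0.008,-0.002],[0.002,0.008,-0.002],[0.002,0.008,-0.002]], "rotation": [[0,0,0],[0,0,0],[0,0,0],[0,0,0]]}}

```text
clock: 14.15
tcp_pos: [0.5211, 0.2405, 0.2518]
orientation: [-1.08, 1.385, -1.389]
contact_force: [-5.7, -2.5, 20.5]
grip_width: 0.0212
```

Run:
```python
from h import *
o=r.get_obs();print(o["tcp_pos"],o["grip_width"],o["contact_force"],o["moment"],R.from_rotvec(o["orientation"]).as_matrix().round(4).tolist())
```

```text
[0.52109514 0.24048234 0.25175233] 0.021225148396936577 [-5.6879574  -2.48667389 20.53775737] [-0.79925925  1.43841436  0.01997455] [[-0.2427, 0.0039, 0.9701], [-0.9701, -0.0001, -0.2427], [-0.0008, -1.0, 0.0038]]
```

Request:
{"op": "step_arm", "data": {"xyz": [[0,-0.005,0.001],[0,-0.008,0.001],[0,-0.008,0.001]], "rotation": [[-0.0025,0,0],[-0.0025,0,0],[-0.0025,0,0]]}}

```text
clock: 14.52
tcp_pos: [0.5215, 0.2403, 0.255]
orientation: [-1.082, 1.387, -1.387]
contact_force: [-2.1, -2.3, 6.0]
grip_width: 0.0212
```

Run:
```python
from h import *
o=r.get_obs();print(o["tcp_pos"],o["grip_width"],o["contact_force"],o["moment"],R.from_rotvec(o["orientation"]).as_matrix().round(4).tolist())
```

```text
[0.52152721 0.24034195 0.25495357] 0.02119305534306624 [-2.06988482 -2.28651449  6.04345401] [-0.50761038  0.45660373 -0.05226139] [[-0.243, 0.0007, 0.97], [-0.97, 0.0006, -0.243], [-0.0007, -1.0, 0.0006]]
```

Request:
{"op": "step_arm", "data": {"xyz": [[0.003,0,-0.002],[0.003,0,-0.002],[0.003,0,-0.002]], "rotation": [[0,0,0],[0,0,0],[0,0,0]]}}

```text
clock: 14.9
tcp_pos: [0.5211, 0.2401, 0.2559]
orientation: [-1.08, 1.387, -1.387]
contact_force: [-0.9, -1.1, 5.7]
grip_width: 0.0211
```

Run:
```python
from h import *
o=r.get_obs();print(o["tcp_pos"],o["grip_width"],o["contact_force"],o["moment"],R.from_rotvec(o["orientation"]).as_matrix().round(4).tolist())
```

```text
[0.52110246 0.24005375 0.25591745] 0.02114622674154668 [-0.87708053 -1.11761983  5.71680298] [-0.07710928  0.34809508 -0.00566262] [[-0.2429, 0.0024, 0.9701], [-0.9701, 0.0015, -0.2429], [-0.002, -1.0, 0.002]]
```

Request:
{"op": "step_arm", "data": {"xyz": [[0.001,0.007,-0.001],[0.001,0.014,-0.001],[0.001,0.019,-0.001],[0.001,0.022,-0.001],[0.001,0.022,-0.001],[0.001,0.022,-0.001]], "rotation": [[-0.0015,0,0],[-0.0015,0,0],[-0.0015,0,0],[-0.0015,0,0],[-0.0015,0,0],[-0.0015,0,0]]}}

```text
clock: 15.65
tcp_pos: [0.5213, 0.2401, 0.2517]
orientation: [-1.08, 1.387, -1.387]
contact_force: [-5.2, -3.4, 20.2]
grip_width: 0.0208
```

Run:
```python
from h import *
o=r.get_obs();print(o["tcp_pos"],o["grip_width"],o["contact_force"],o["moment"],R.from_rotvec(o["orientation"]).as_matrix().round(4).tolist())
```

```text
[0.52125194 0.24006063 0.25171512] 0.02084860657424733 [-5.19394142 -3.35315898 20.194108  ] [-1.09209668  1.25614401 -0.03167161] [[-0.2432, 0.0021, 0.97], [-0.97, 0.0018, -0.2432], [-0.0023, -1.0, 0.0016]]
```

Run:
```python
from h import *
f=r.grab_frame("scene"); a=cv2.resize(f["pixels"][150:310,110:390,::-1],None,fx=2.8,fy=2.8,interpolation=cv2.INTER_CUBIC);cv2.imwrite("pics/s13.png",a)
o=r.get_obs();print(o["clock"],o["tcp_pos"],o["contact_force"])
I=f["pixels"].astype(int);m=(I[:,:,1]-I[:,:,0]>12)&(I[:,:,1]-I[:,:,2]>5);m[:230]=0;m[310:]=0;m[:,:150]=0;m[:,230:]=0
v,u=np.nonzero(m);print("flag",u.min(),u.max(),v.min(),v.max())
for z in(.068,.070,.084,.086):print(z,proj(f,[.521-.051,.240,z]))
```

```text
15.7 [0.52124473 0.24005311 0.25172353] [-5.79997605 -3.80459728 20.01941637]
flag 187 194 268 278
0.068 (np.float64(188.8251905989536), np.float64(266.27004025120254))
0.07 (np.float64(188.74624121834518), np.float64(265.26638237130766))
0.084 (np.float64(188.18854125462437), np.float64(258.17652354161214))
0.086 (np.float64(188.10814035096485), np.float64(257.1544129197594))
```

View pics/s13.png

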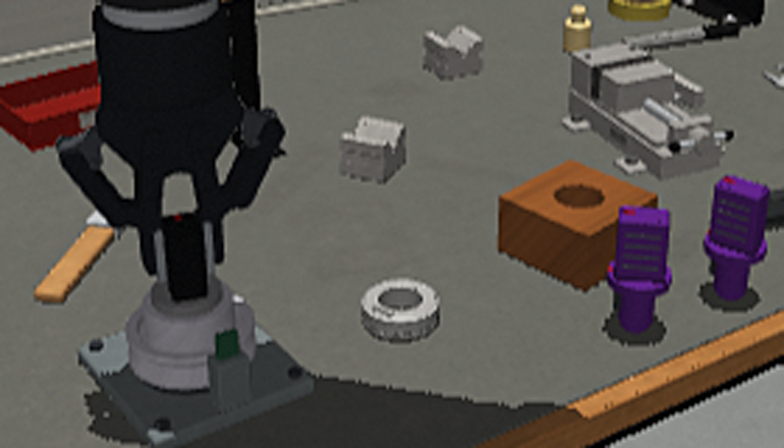

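```bash
python3 -c "
from bench import r
print(r.hand_in())"
```

```text
the job is handed in; nothing more can be done
None
```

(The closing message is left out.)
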